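Dock the vial rack in the corner and hold it there

ROBOT

A 7-joint arm with a two-finger parallel gripper is mounted at the origin on the work surface. World frame = base frame: x ahead of the robot, y to its left, z up, the work surface at z = 0. Lengths are in m, angles in rad, forces in N, time in s.
With the tool pointing down it reaches from about 0.375 to 0.925 m from the base axis. Payload 3.1 kg.
Tool frame: the origin (TCP) lies between the finger pads; the fingertips stand 19 mm ahead of it and the grasp point (between the pads) is the TCP; z points along the fingers, y is the direction in which the jaws open and shut (so a half turn about z gives the same grasp; the last joint's range is limited). The gripper opens to 85 mm and grips with 20 to 120 N. Pads are 22 mm wide; open, the fingers measure 114 mm over their backs; the gripper's body (76 mm by 85 mm) begins 54 mm behind the grasp point. The pads swing forward as they close: fully open they stand 13 mm farther back than shut.
Start: joints at [-1.214, 0.383, 0.044, 1.598, -0.018, 1.161, -0.05], TCP at [0.286, 0.584, 0.25] pointing down, gripper open.
Joint ranges: [-2.61, 2.61], [-0.41, 2.15], [-1.48, 1.57], [0, 2.5], [-1.57, 4.71], [0.05, 1.97], [-2.85, 2.85]. Speed limits (rad/s): [2.79, 2.79, 3.14, 3.14, 3.14, 3.14, 3.14].

INTERFACE

Orientations are given as a unit quaternion [x, y, z, w].
In Python, from bench import move_ptp, movel, move_j, move_gripper, pause, inverse_kinematics, read_camera, camera_params, MotionError, sign_off, look_for, tip_of, read_time_s, read_qpos, read_joint_vel, read_effort, read_eef_pos, read_tcp_rot, read_ft_force, read_ft_torque, read_finger_gap gives the robot as it stands. Calls block until the motion is done:
- move_ptp(position, orientation): joint-space move of the TCP to a pose.
- movel(position, orientation=None, speed=0.15): straight line of the TCP; orientation=None keeps the orientation; speed is the mean speed in m/s.
- move_j(angles): joint-space move.
- move_gripper(opening, effort=None): finger opening in m; effort is the grip in N (None keeps the last); returns when the fingers have stopped.
- pause(seconds).
- inverse_kinematics(position, orientation): joint angles nearest the present ones, or None.
- read_camera(name): name is "scene" or "side" or "wrist"; returns the picture (420x560x3 uint8, red, green, blue); there is no depth.
- camera_params(name): a dict with "K" (3x3 intrinsics, pixels), "dist_coeffs" ([k1, k2, p1, p2, k3] as OpenCV has them; the pictures are not rectified), "camera_from_world" (4x4, takes a point from world to camera coordinates). Camera axes: x right, y down, z forward; pixel columns grow to the right and rows downward; lengths in m; the calibration is good to about 2 mm. A picture is of the moment at which its call begins: read the wrist's pose just before it. camera_params takes no time and is no camera call; for the wrist camera it gives the pose at the moment of the call.
A pose or a line that the arm cannot do raises MotionError and nothing moves.
- sign_off(): hands the job in, once; it reports no verdict.
Trained networks look in the newest picture that a camera, given by its name, has taken for a name from the list of things; names that differ only in an ending like _2 or _b are one class to them, and where a whole thing is asked for, a point or a joint stands for the part that bears it (a point fixed in the world has none). Each returns a list of dicts, best first, with "confidence" (0 to 1); they miss things now and then, are a little off and sometimes report something else, mostly with a low value. They report only what shows in the picture. A call takes as long as a camera call. They do not tell look-alikes from the thing itself.
- look_for(camera, name): "at" ([column, row] in pixels, amid what is visible of it).
- tip_of(camera, name): "at" ([column, row] in pixels: a listed point, or the origin of a listed thing).
Readings, each from a call of its own:
- read_time_s(): time.
- read_qpos(): joint angles.
- read_joint_vel(): joint speeds.
- read_effort(): joint torques, N m.
- read_eef_pos(): TCP position.
- read_tcp_rot(): TCP orientation.
- read_ft_force(): force on the tool from outside, world axes, zero at the start.
- read_ft_torque(): the same for the moment, N m.
- read_finger_gap(): finger opening in m.
Only numpy, scipy, OpenCV 4.12 (cv2) and the standard library are available. Lean on these libraries where they do the work, as an engineer would, in place of code of your own. Each camera call takes 0.05 s, during which the arm holds its last target. There are 200 camera calls.

TASK

On the grey docking plate, slide the vial rack from its parking area along the plate, without lifting or tipping it, into the outlined loading place, and press it gently but surely into the corner: its long side flush against the back fence and its end flush against the end stop, both at once. Finish still holding it there with the gripper, pressing it towards both stops (around 10 N towards each is plenty); do not let go or ease off. Do not ram the stops, and leave the bottle, the jar and the tray where they are.

Things in the scene. Friction and masses are not known exactly. Their poses are not given: they have to be found in the camera images.
- dock: Fixed dark grey metal docking plate, 200 (its x) x 400 (its y) x 10 mm, on the bench; position and yaw differ each time. Origin: centre of its underside; its top is at z = 10 mm. Its x axis points to the back fence, its y axis along the fence to the end-stop side. A white outline 150 x 180 mm on its right (-y) half marks the parking area.
- fence: Fixed, rigid bare-metal back fence on the plate's far (+x) edge, 20 x 400 mm, 36 mm high above the plate. Same axes as the plate; origin above the plate's origin, at the height of the plate's top. Its flat face that the rack meets is at x = +80 mm in this frame and looks to -x.
- stop: Fixed, rigid bare-metal end stop: a bar 140 mm long (plate's x), 20 mm thick, 36 mm high, square to the fence, clamped at a different place along it each time (clamp and knob on the fence, 54 mm above the plate). Axes as the plate. Origin on the plate's top, on the face that the rack meets: that face is y = 0 here and looks to -y; the bar spans x -60 to 80, y 0 to 20 mm.
- seat (a point): Point on the plate's top where the centre of the rack's underside lies when the rack is fully home in the corner: 35 mm from the fence face and 55 mm from the end-stop face. Same axes as the plate. A white outline 76 x 116 mm is drawn around it (the loading place).
- rack: Loose white vial rack: block 70 (its x) x 110 (its y) x 40 mm high, 0.45 to 0.8 kg, with fixed blue vial caps up to 45 mm. Origin: centre of its underside. In the middle of its top stands a grey grip fin 16 mm thick (x), 50 mm long (y), from 40 to 92 mm above the underside. Starts in the parking area, its x axis within 0.35 rad of the plate's; slick on plate and stops (friction 0.14 to 0.22).
- rack_grip (a point): Point in the grip fin, on the rack's centre line, 72 mm above its underside; axes as the rack. Squeeze the fin across its 16 mm (rack x).
- bottle: Bystander: clear bottle with blue cap, 70 mm diameter, 140 mm high, on the bench beyond the right (-y) end of the plate. Origin at the centre of its underside. Leave alone.
- jar: Bystander: amber jar with white lid, 56 mm diameter, 70 mm high, on the bench beyond the left (+y) end of the plate. Origin at the centre of its underside. Leave alone.
- tray: Bystander: empty grey divided tray 90 x 140 x 30 mm, on the bench behind the fence (+x). Origin at the centre of its underside. Leave alone.
Things that resemble listed ones, but are neither listed nor needed, are in the scene too. What is shaped like the rack but orange, purple or red is not meant.

How it is judged:
By the outcome, as a careful person would: the job done as asked, in the order asked, and still so for the second after the job is handed in, while the arm keeps its last pose, push and grip.
It also fails if it takes over 43 s, if anything falls off the work surface, if the arm or the gripper's body presses on something with over 40 N, if the wrist force passes 120 N, or if a joint passes its speed limit or range.

## Working session

There is one attempt and no reset: what is moved stays moved. The work goes in short steps, each a Python script; the robot and the scene stay as the last script left them, time stands still between calls to the robot, and variables do not carry over. Pictures are saved under pics/ and viewed, about 8 in all and at most 12, crops included, and the job is handed in when it is done.

```bash
mkdir -p pics; ls
python3 - <<'E'
from bench import *
import cv2,numpy as np
for c in ("scene","side"):
    im=read_camera(c); cv2.imwrite(f"pics/{c}0.png",im[...,::-1])
    p=camera_params(c); print(c,p["K"],p["dist_coeffs"],np.round(p["camera_from_world"],3))
    for n in ("rack","rack_grip","dock","fence","stop","seat"):
        print(n,[(np.round(d["at"],1).tolist(),round(d["confidence"],2)) for d in tip_of(c,n)[:4]])
print(read_time_s(),read_ft_force(),read_tcp_rot())
E
python3 -c "
import cv2,numpy as np
a=[cv2.imread(f'pics/{c}0.png') for c in ('scene','side')]
"
```

```text
pics
scene [[522.80243164   0.         276.50851494]
 [  0.         522.80243164 214.22578901]
 [  0.           0.           1.        ]] [-0.2000283  0.         0.         0.         0.       ] [[ 0.393  0.92  -0.003 -0.188]
 [ 0.79  -0.339 -0.511 -0.386]
 [-0.471  0.199 -0.86   1.614]
 [ 0.     0.     0.     1.   ]]
rack [([128.8, 200.6], 0.89), ([220.0, 264.2], 0.84), ([122.1, 249.8], 0.83), ([199.7, 192.4], 0.73)]
rack_grip [([215.8, 250.6], 0.91), ([111.4, 240.4], 0.91), ([194.5, 179.3], 0.58), ([121.6, 184.7], 0.58)]
dock [([251.4, 251.1], 0.79), ([331.6, 194.0], 0.2)]
fence [([280.0, 318.1], 0.42)]
stop [([290.1, 232.7], 0.62)]
seat []
side [[388.13340928   0.         281.35707053]
 [  0.         388.13340928 209.6991903 ]
 [  0.           0.           1.        ]] [-0.03801547  0.          0.          0.          0.        ] [[ 0.989 -0.151  0.004 -0.516]
 [-0.091 -0.622 -0.778  0.105]
 [ 0.12   0.769 -0.628  1.057]
 [ 0.     0.     0.     1.   ]]
rack [([193.3, 352.7], 0.8), ([307.6, 273.5], 0.68), ([221.7, 280.3], 0.65), ([267.3, 368.2], 0.64)]
rack_grip [([269.8, 351.9], 0.88), ([185.7, 333.7], 0.84), ([310.4, 257.0], 0.74), ([218.5, 261.9], 0.57)]
dock [([303.8, 253.3], 0.59), ([355.4, 352.6], 0.34)]
fence []
stop [([295.5, 225.1], 0.81)]
seat [([314.2, 234.5], 0.87), ([292.8, 225.5], 0.23)]
0.7 [-0.13444867  0.17093888 -0.18875013] [2.25401333e-01 9.74266000e-01 1.84247208e-05 1.37836077e-06]
```

View pics/scene0.png

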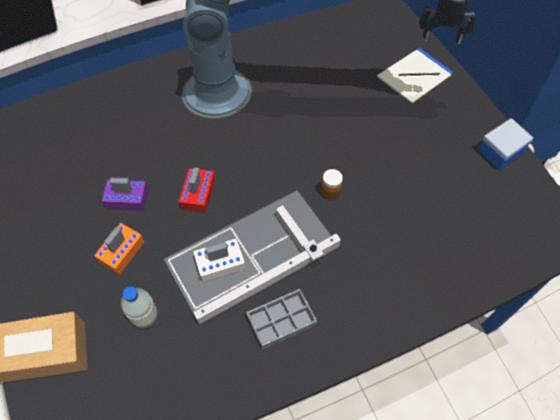

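View pics/side0.png

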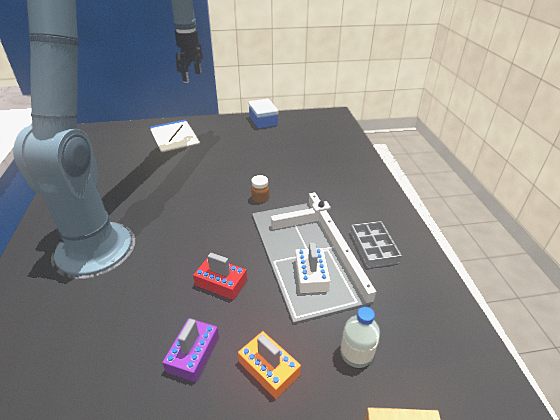

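The white rack is at scene (220,258) and side (312,268). The plate's fence runs along its lower-right edge in the scene view, and the stop is at scene (297,230). The orange, purple and red racks are look-alikes. Next I'll localise roughly and take a wrist view.

```bash
cat > h.py <<'E'
from bench import *
import cv2,numpy as np
from scipy.optimize import least_squares
from scipy.spatial.transform import Rotation as R
def onplane(c,uv,z,p=None):
    p=p or camera_params(c); T=np.array(p["camera_from_world"])
    n=cv2.undistortPoints(np.array(uv,float).reshape(-1,1,2),np.array(p["K"]),np.array(p["dist_coeffs"])).reshape(-1,2)
    d=np.c_[n,np.ones(len(n))]@T[:3,:3]; o=-T[:3,:3].T@T[:3,3]
    return o+d*((z-o[2])/d[:,2])[:,None]
def proj(c,P,p=None):
    p=p or camera_params(c); T=np.array(p["camera_from_world"])
    return cv2.projectPoints(np.array(P,float).reshape(-1,1,3),cv2.Rodrigues(T[:3,:3])[0],T[:3,3],np.array(p["K"]),np.array(p["dist_coeffs"]))[0].reshape(-1,2)
def down(yaw): # tool z down, tool y along world angle yaw
    y=np.array([np.cos(yaw),np.sin(yaw),0]); z=np.array([0,0,-1.]); return R.from_matrix(np.c_[np.cross(y,z),y,z]).as_quat()
E
python3 - <<'E'
from h import *
np.set_printoptions(precision=4,suppress=True)
print("grip",onplane("scene",[[215.8,250.6]],.082),onplane("side",[[310.4,257]],.082))
print("rack",onplane("scene",[[220,264.2]],.010),onplane("side",[[307.6,273.5]],.010))
print("stop",onplane("scene",[[290.1,232.7]],.010),onplane("side",[[295.5,225.1]],.010))
print("dock",onplane("scene",[[251.4,251.1]],.0),onplane("side",[[303.8,253.3]],.0),"seat",onplane("side",[[314.2,234.5]],.01))
print("corners",onplane("scene",[[166,262],[298,193]],.01), "side",onplane("side",[[253,212],[296,318]],.01))
T=camera_params("wrist")["camera_from_world"]; print(np.array(T),camera_params("wrist")["K"], read_eef_pos())
E
```

```text
grip [[ 0.5681 -0.1946  0.082 ]] [[ 0.5611 -0.1971  0.082 ]]
rack [[ 0.5708 -0.1924  0.01  ]] [[ 0.5604 -0.1845  0.01  ]]
stop [[0.5577 0.0045 0.01  ]] [[0.5634 0.002  0.01  ]]
dock [[ 0.5628 -0.1052  0.    ]] [[ 0.5672 -0.1036  0.    ]] seat [[ 0.6081 -0.0451  0.01  ]]
corners [[ 0.512  -0.3165  0.01  ]
 [ 0.4547  0.0733  0.01  ]] side [[ 0.4478  0.0794  0.01  ]
 [ 0.5076 -0.3111  0.01  ]]
[[ 0.4397  0.8981  0.0001 -0.6509]
 [ 0.8577 -0.4199  0.2967 -0.0383]
 [ 0.2665 -0.1304 -0.955   0.3806]
 [ 0.      0.      0.      1.    ]] [[318.1731   0.     273.9926]
 [  0.     318.1731 205.9312]
 [  0.       0.       1.    ]] [0.2855 0.584  0.2503]
```

Run:
```python
from h import *
np.set_printoptions(precision=4,suppress=True)
for y in (.149,.149+np.pi):
  for P in ([.57,-.195,.08],[.57,-.195,.3],[.6,-.045,.08]): print(y,P,inverse_kinematics(P,down(y)))
yaw=.149+np.pi
try: q=inverse_kinematics([.55,-.13,.33],down(yaw)); move_j(q)
except MotionError as e: print(e)
pause(.3)
p=camera_params("wrist"); im=read_camera("wrist"); cv2.imwrite("pics/w1.png",im[...,::-1])
import pickle; pickle.dump(p,open("p1.pkl","wb"))
for n in ("rack","rack_grip","dock","fence","stop","seat"):
    print(n,[(np.round(d["at"],1).tolist(),round(d["confidence"],2)) for d in tip_of("wrist",n)[:4]])
print(read_time_s(),read_eef_pos())
```

```text
0.149 [0.57, -0.195, 0.08] [-0.4182  0.6811  0.888   1.8667 -0.6617  0.9191  0.9346]
0.149 [0.57, -0.195, 0.3] [-0.5266  0.3782  1.0003  1.6953 -0.3334  1.2522  0.6969]
0.149 [0.6, -0.045, 0.08] [-0.4613  0.5623  0.5884  1.8597 -0.408   0.8418  0.482 ]
3.290592653589793 [0.57, -0.195, 0.08] [-0.6441  1.0953  1.363   1.8744 -1.157   1.2536 -1.88  ]
3.290592653589793 [0.57, -0.195, 0.3] [-0.707   0.6188  1.3844  1.7005 -0.6228  1.3572 -2.2052]
3.290592653589793 [0.6, -0.045, 0.08] [-0.8999  1.0942  1.363   1.8763 -1.1565  1.2527 -2.1343]
rack [([269.6, 114.9], 0.89), ([422.4, 151.7], 0.89), ([520.7, 10.2], 0.72)]
rack_grip [([267.5, 116.9], 0.84), ([450.1, 167.5], 0.58), ([261.9, 172.7], 0.21)]
dock [([262.0, 172.1], 0.92)]
fence []
stop [([257.3, 245.1], 0.89), ([289.4, 332.4], 0.36)]
seat [([264.5, 116.2], 0.69)]
4.05 [ 0.55 -0.13  0.33]
```

View pics/w1.png

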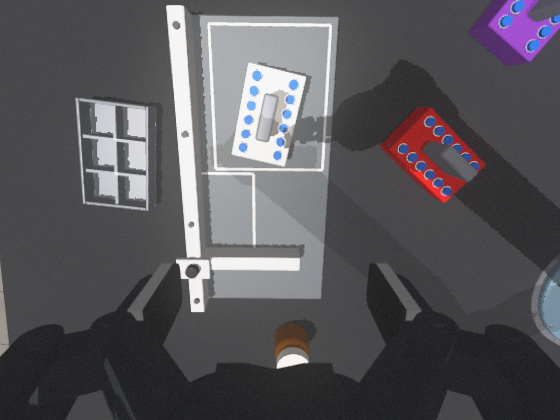

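Wrist view: the rack's top corners are at about (249,63), (306,76), (288,166) and (232,153), with the fin at (267,117). The parking outline corners are at about (209,24), (331,25), (323,170) and (213,169). The fence face is on the left, and the stop bar's near edge is at about (212..299, 258). I'll fit these.

```bash
cat >> h.py <<'E'
def fit(obj,uv,p,x0,cam="wrist"):  # planar pose x,y,yaw
    obj=np.array(obj,float)
    def f(v):
        c,s=np.cos(v[2]),np.sin(v[2]); P=obj.copy(); P[:,:2]=obj[:,:2]@np.array([[c,s],[-s,c]])+v[:2]
        return (proj(cam,P,p)-uv).ravel()
    r=least_squares(f,x0); return r.x,r.fun.reshape(-1,2)
E
python3 - <<'E'
from h import *
import pickle
np.set_printoptions(precision=4,suppress=True)
p=pickle.load(open("p1.pkl","rb")); im=cv2.imread("pics/w1.png"); g=cv2.cvtColor(im,cv2.COLOR_BGR2GRAY)
# fence is left (+x) in image; up = -y. Parking: centred unknown (cx,cy) -> fit own frame
uv=np.array([[209,24],[331,25],[323,170],[213,169]],np.float32)
uvs=cv2.cornerSubPix(g,uv.reshape(-1,1,2).copy(),(4,4),(-1,-1),(3,50,.01)).reshape(-1,2); print(uvs.tolist())
o=[[.075,-.09,.01],[-.075,-.09,.01],[-.075,.09,.01],[.075,.09,.01]]
print("park",*fit(o,uv,p,[.56,-.2,.15])); print(fit(o,uvs,p,[.56,-.2,.15]))
# plate right edge & corners
print("plate R corners",onplane("wrist",[[338,17],[322,298]],.01,p).tolist())
# line fits on edges: columns of transition per row
def edge(rows,c0f,thr):
    out=[]
    for r in rows:
        c0=c0f(r); row=g[r,c0-8:c0+9].astype(float); d=np.abs(np.diff(row)); k=d.argmax()
        out.append((c0-8+k+.5,r))
    return np.array(out)
for nm,a,b,z in (("plateR",(338,18),(322,298),.01),("fenceBack",(168,8),(192,312),.046),("fenceFront",(186,8),(204,312),.046)):
    rows=[r for r in range(30,240,4)]
    e=edge(rows,lambda r:int(a[0]+(b[0]-a[0])*(r-a[1])/(b[1]-a[1])),0)
    W=onplane("wrist",e,z,p)[:,:2]
    for _ in range(3):
        m=np.polyfit(W[:,1],W[:,0],1); res=W[:,0]-np.polyval(m,W[:,1]); W=W[np.abs(res)<max(.0015,1.5*res.std())]
    print(nm,"yaw",-np.arctan(m[0]),"x at y=-.1",np.polyval(m,-.1),len(W),res.std())
# rack
hsv=cv2.cvtColor(im,cv2.COLOR_BGR2HSV)
uv=np.array([[249,63],[306,76],[288,166],[232,153]],np.float32)
o=[[.035,-.055,.05],[-.035,-.055,.05],[-.035,.055,.05],[.035,.055,.05]]
uvs=cv2.cornerSubPix(g,uv.reshape(-1,1,2).copy(),(4,4),(-1,-1),(3,50,.01)).reshape(-1,2)
print("rack",fit(o,uv,p,[.56,-.2,0.]),fit(o,uvs,p,[.56,-.2,0.]))
print("stop bar top near edge",onplane("wrist",[[212,258],[299,259]],.046,p))
c=cv2.resize(im[0:310,160:345],None,fx=3,fy=3,interpolation=cv2.INTER_CUBIC)[:,:]
cv2.imwrite("pics/c1.png",cv2.resize(im[180:310,165:345],None,fx=4,fy=4,interpolation=cv2.INTER_CUBIC))
E
```

```text
[[207.8148193359375, 22.45079231262207], [330.6812744140625, 24.306011199951172], [321.58624267578125, 170.4967803955078], [213.0, 169.0]]
park [ 0.5686 -0.2085  0.1349] [[-0.1299 -0.3528]
 [-0.5607  0.7027]
 [-1.466  -0.1017]
 [ 2.2551 -0.5778]]
(array([ 0.5697, -0.209 ,  0.1323]), array([[ 0.412 ,  0.4243],
       [-0.8226,  0.9969],
       [-0.8981, -0.9081],
       [ 1.3629, -1.1669]]))
plate R corners [[0.49915097684414755, -0.31828184904508144, 0.010000000000000009], [0.44139437024782935, 0.07515224894995604, 0.009999999999999953]]
plateR yaw 0.17718860798759928 x at y=-.1 0.4696650054331794 35 0.001362600705399154
fenceBack yaw 0.13727656529233895 x at y=-.1 0.6696963225076048 53 0.00040518042318545623
fenceFront yaw 0.1398306906347129 x at y=-.1 0.649725655649484 52 0.0003921468340116078
rack (array([ 0.5662, -0.1912, -0.0599]), array([[-0.4173, -1.1619],
       [ 1.1074, -0.5995],
       [-1.4258,  0.2386],
       [ 0.6711,  1.8595]])) (array([ 0.5668, -0.1913, -0.0572]), array([[-0.4515, -0.3356],
       [ 1.0037, -0.5933],
       [-1.7324,  0.0269],
       [ 1.1218,  1.0483]]))
stop bar top near edge [[ 0.6177  0.0115  0.046 ]
 [ 0.4956 -0.0051  0.046 ]]
```

View pics/c1.png

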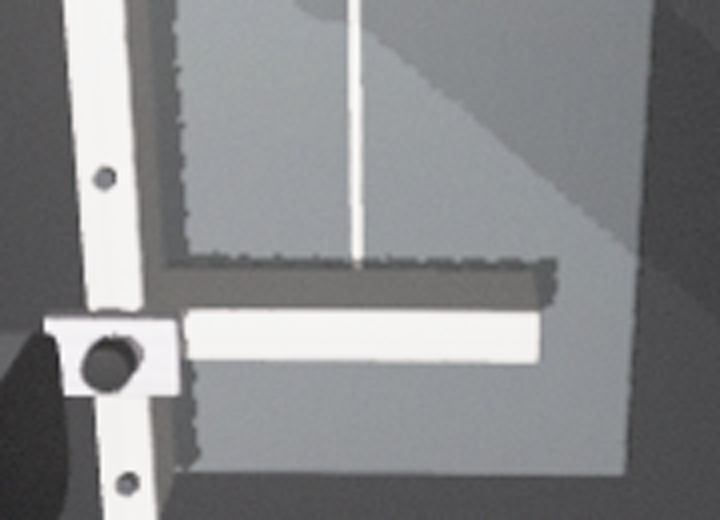

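```bash
cat >> h.py <<'E'
PY=.139; n=np.array([np.cos(PY),np.sin(PY),0]); t=np.array([-np.sin(PY),np.cos(PY),0])
def at(a,b,z=.082): return a*n+b*t+np.array([0,0,z])
def ft():
    F=np.mean([read_ft_force() for _ in range(5)],0); M=np.mean([read_ft_torque() for _ in range(5)],0)
    return np.array([F@n,F@t,F[2],M[2],M@n,M@t])
def st(s=""): 
    e=np.array(read_eef_pos()); x=R.from_quat(read_tcp_rot()).as_matrix()[:,1]
    print(s,"t%.2f"%read_time_s(),"n,t,z",np.round([e@n*1e3,e@t*1e3,e[2]*1e3],1),"yaw%.4f"%np.arctan2(x[1],x[0]),"F n,t,z,Mz,Mn,Mt",np.round(ft(),2))
E
python3 - <<'E'
from h import *
g=np.array([.5667,-.1912,.082]); q=down(-.058)
move_j([-0.5266,.3782,1.0003,1.6953,-.3334,1.2522,.6969])
move_ptp(g+[0,0,.10],q); pause(.2); st("above")
p=camera_params("wrist"); im=read_camera("wrist"); cv2.imwrite("pics/w2.png",im[...,::-1])
print([(np.round(d["at"],1).tolist(),round(d["confidence"],2)) for d in tip_of("wrist","rack_grip")[:3]], proj("wrist",[g],p))
print([onplane("wrist",[d["at"]],.082,p) for d in tip_of("wrist","rack_grip")[:2]])
E
```

```text
above t7.42 n,t,z [ 536.6 -269.2  184.8] yaw-0.0577 F n,t,z,Mz,Mn,Mt [ 0.37 -0.09  0.46  0.06  0.03  0.01]
[([270.4, 216.1], 0.93)] [[270.36774436 212.34970674]]
[array([[ 0.56654036, -0.19418486,  0.082     ]])]
```

View pics/w2.png

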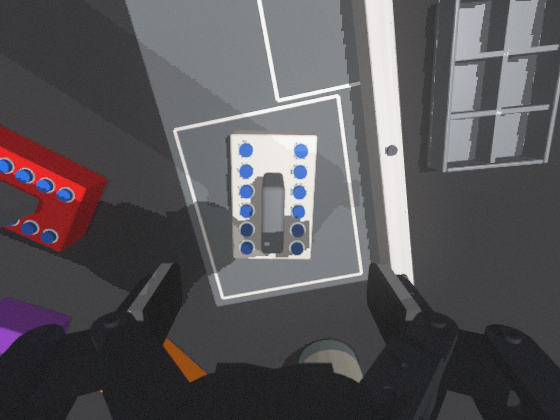

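The fin lies between the open fingers at (272,213), aligned with the jaws, and nothing is in the way of a descent. Next: grasp, then slide to a spot about 12 mm short of both stops.

Run:
```python
from h import *
g=np.array([.5667,-.193,.082]); q=down(-.058)
movel(g,q,speed=.1); st("down")
move_gripper(0.0,40); st("grip40"); print("gap",read_finger_gap())
move_gripper(0.0,80); pause(.3); st("grip80")
g=np.array([.5667,-.193,.082])
movel(at(.5946-.012,-.1295-.012),down(PY),speed=.07); pause(.3); st("pre"); print(read_finger_gap())
p=camera_params("wrist"); im=read_camera("wrist"); cv2.imwrite("pics/w3.png",im[...,::-1])
import pickle; pickle.dump(p,open("p3.pkl","wb"))
```

```text
down t8.72 n,t,z [ 535.1 -270.1   82.8] yaw-0.0581 F n,t,z,Mz,Mn,Mt [ 0.29 -0.62 -0.    0.01  0.02  0.04]
grip40 t9.35 n,t,z [ 534.9 -269.7   82.3] yaw-0.0580 F n,t,z,Mz,Mn,Mt [-0.28 -0.39  1.26 -0.07  0.   -0.05]
gap 0.015504633533133388
grip80 t9.87 n,t,z [ 535.  -269.8   82.3] yaw-0.0578 F n,t,z,Mz,Mn,Mt [ 2.13  0.02  3.49  0.04  0.02 -0.1 ]
pre t12.28 n,t,z [ 582.8 -141.    82.3] yaw0.1404 F n,t,z,Mz,Mn,Mt [-1.24 -1.86  5.98  0.03 -0.46  0.1 ]
0.015155992046372923
```

View pics/w3.png

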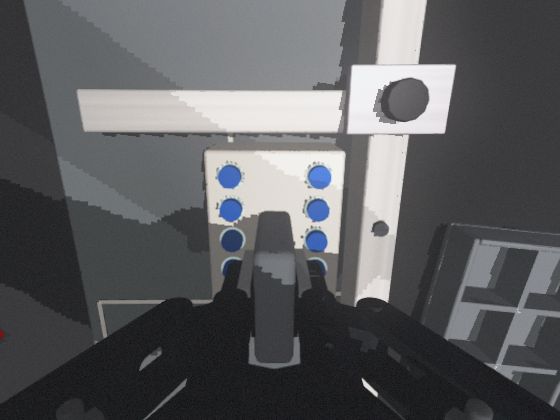

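The gripped rack is square to the stop: the stop edge (80,131)→(345,133) and the rack edge (206,150)→(345,151) are parallel. Now a slow guarded approach, fence first and then stop.

Run:
```python
from h import *
F0=ft(); a,b=.5826,-.1415; q=down(PY)
a+=.006; b+=.006; movel(at(a,b),q,speed=.04); st("near")
def go(ax,lim,a,b,step=.001):
    for i in range(14):
        f=ft()
        if -f[ax]>lim: break
        if ax==0:a+=step
        else:b+=step
        movel(at(a,b),q,speed=.02)
    st("ax%d a%.4f b%.4f"%(ax,a,b)); return a,b
a,b=go(0,4.5,a,b)
a,b=go(1,5,a,b)
np.save("ab.npy",[a,b])
```

```text
near t12.68 n,t,z [ 589.1 -134.2   82.3] yaw0.1409 F n,t,z,Mz,Mn,Mt [-0.53 -1.16  6.59 -0.01 -0.3   0.17]
ax0 a0.5956 b-0.1355 t14.43 n,t,z [ 594.2 -134.1   82.4] yaw0.1408 F n,t,z,Mz,Mn,Mt [-5.36 -0.8  10.35  0.05 -0.21  0.76]
ax1 a0.5956 b-0.1305 t15.68 n,t,z [ 594.2 -133.2   82.4] yaw0.1387 F n,t,z,Mz,Mn,Mt [-3.09 -6.33  6.4   0.2  -0.98  0.42]
```

Run:
```python
from h import *
a,b=np.load("ab.npy"); q=down(PY)
for i in range(7):
    f=ft()
    if -f[0]<8.5:a+=.0009
    if -f[1]<8.5:b+=.0009
    movel(at(a,b),q,speed=.02); pause(.05)
    st("%.4f %.4f"%(a,b))
np.save("ab.npy",[a,b])
p=camera_params("wrist"); im=read_camera("wrist"); cv2.imwrite("pics/w4.png",cv2.resize(im[60:330,60:440,::-1],None,fx=2,fy=2,interpolation=2))
for c,s in (("side",np.s_[170:310,240:400]),): cv2.imwrite("pics/s4.png",cv2.resize(read_camera(c)[s][...,::-1],None,fx=4,fy=4,interpolation=2))
```

```text
0.5965 -0.1296 t15.98 n,t,z [ 594.2 -133.2   82.4] yaw0.1383 F n,t,z,Mz,Mn,Mt [-4.09 -7.55  7.45  0.23 -1.09  0.68]
0.5974 -0.1287 t16.28 n,t,z [ 594.3 -133.1   82.5] yaw0.1379 F n,t,z,Mz,Mn,Mt [-4.23 -7.6   7.6   0.36 -1.25  0.91]
0.5983 -0.1278 t16.58 n,t,z [ 594.4 -133.1   82.5] yaw0.1376 F n,t,z,Mz,Mn,Mt [-7.02 -9.45 10.45  0.45 -1.41  1.18]
0.5992 -0.1278 t16.88 n,t,z [ 594.5 -133.1   82.5] yaw0.1375 F n,t,z,Mz,Mn,Mt [-8.82 -8.42 11.43  0.49 -1.29  1.49]
0.5992 -0.1269 t17.18 n,t,z [ 594.5 -133.    82.6] yaw0.1373 F n,t,z,Mz,Mn,Mt [-8.11 -9.56 11.14  0.51 -1.5   1.49]
0.6001 -0.1269 t17.48 n,t,z [ 594.6 -133.    82.6] yaw0.1372 F n,t,z,Mz,Mn,Mt [-11.11  -8.89  12.07   0.5   -1.4    1.78]
0.6001 -0.1269 t17.78 n,t,z [ 594.6 -133.1   82.6] yaw0.1372 F n,t,z,Mz,Mn,Mt [-10.3   -9.7   12.89   0.57  -1.42   1.81]
```

View pics/w4.png

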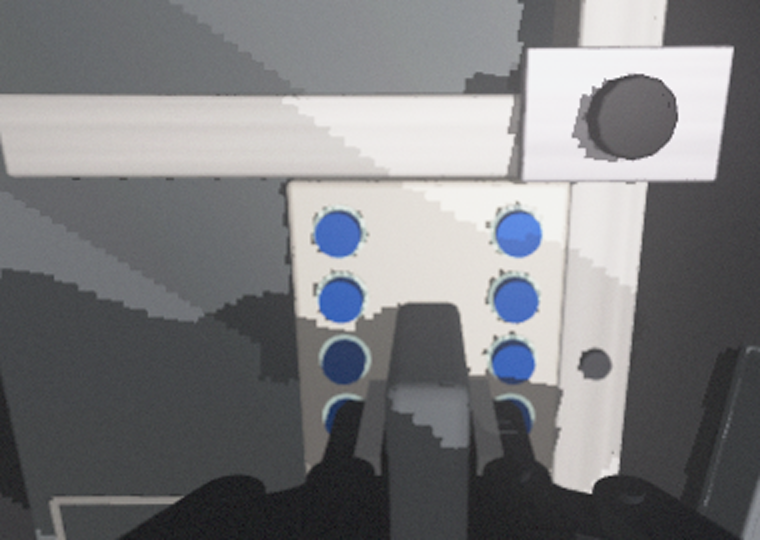

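View pics/s4.png

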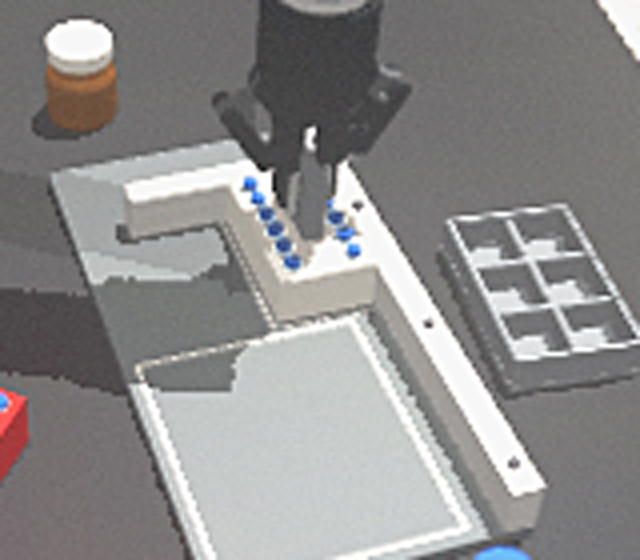

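Both pictures show the rack against the fence and the stop. However, Mz = 0.57 N m means contact is concentrated at one end of each face, so the rack needs a little more counter-clockwise yaw. I'll turn it until the moment balances and check the tool tilt.

Run:
```python
from h import *
a,b=np.load("ab.npy"); y=PY
def tilt():
    z=R.from_quat(read_tcp_rot()).as_matrix()[:,2]; return np.round([z@n*1e3,z@t*1e3],2)
print("tilt mrad n,t",tilt())
for i in range(7):
    f=ft()
    if f[3]<.12: break
    y+=.004; movel(at(a,b),down(y),speed=.02); pause(.05)
    st("y%.3f"%y)
print(tilt()); np.save("aby.npy",[a,b,y])
```

```text
tilt mrad n,t [-8.99 -5.82]
y0.143 t18.18 n,t,z [ 594.6 -133.    82.6] yaw0.1401 F n,t,z,Mz,Mn,Mt [-10.18  -8.56  12.75   0.36  -1.43   1.72]
y0.147 t18.48 n,t,z [ 594.6 -133.1   82.6] yaw0.1431 F n,t,z,Mz,Mn,Mt [-9.95 -9.18 12.32  0.14 -1.42  1.78]
y0.151 t18.78 n,t,z [ 594.7 -133.1   82.6] yaw0.1459 F n,t,z,Mz,Mn,Mt [-10.14  -9.09  13.08  -0.08  -1.39   1.81]
[-8.43 -5.08]
```

Mz is now about 0, so contact is balanced. Under load the tool leans 8 and 5 mrad, so I'll straighten it so that the rack sits flat and meets the stops over its full height.

Run:
```python
from h import *
a,b,y=np.load("aby.npy"); d=np.zeros(2)
def tilt():
    z=R.from_quat(read_tcp_rot()).as_matrix()[:,2]; return np.array([z@n,z@t])
def cmd(): movel(at(a,b),(R.from_rotvec(-d[0]*t+d[1]*n)*R.from_quat(down(y))).as_quat(),speed=.02); pause(.05)
for i in range(7):
    T=tilt(); f=ft()
    d-=np.clip(.6*T,-.004,.004)
    if f[0]<-12:a-=.0006
    elif f[0]>-9.5:a+=.0006
    if f[1]<-12:b-=.0006
    elif f[1]>-9.5:b+=.0006
    cmd(); st("a%.4f b%.4f d%s tilt%s"%(a,b,np.round(d*1e3,1),np.round(tilt()*1e3,1)))
np.save("fin.npy",[a,b,y,*d]); print(read_finger_gap())
```

```text
a0.6001 b-0.1263 d[4. 3.] tilt[-4.3 -3.1] t19.08 n,t,z [ 594.5 -133.1   82.5] yaw0.1458 F n,t,z,Mz,Mn,Mt [ -9.43 -10.25  11.43  -0.05  -1.67   1.82]
a0.6007 b-0.1263 d[6.6 4.9] tilt[-3.2 -1. ] t19.38 n,t,z [ 594.5 -133.1   82.4] yaw0.1459 F n,t,z,Mz,Mn,Mt [-10.69  -9.21  12.88  -0.07  -1.75   2.07]
a0.6007 b-0.1257 d[8.5 5.5] tilt[-1.1 -1.4] t19.68 n,t,z [ 594.4 -133.1   82.4] yaw0.1458 F n,t,z,Mz,Mn,Mt [-10.83  -9.91  11.96  -0.05  -1.9    2.08]
a0.6007 b-0.1257 d[9.2 6.3] tilt[-0.5 -0.6] t19.98 n,t,z [ 594.4 -133.1   82.3] yaw0.1457 F n,t,z,Mz,Mn,Mt [-10.55  -8.99  13.15  -0.03  -1.96   2.12]
a0.6007 b-0.1251 d[9.5 6.7] tilt[-0.  -1.2] t20.28 n,t,z [ 594.4 -133.1   82.3] yaw0.1455 F n,t,z,Mz,Mn,Mt [-1.063e+01 -1.137e+01  1.111e+01 -1.000e-02 -2.060e+00  2.110e+00]
a0.6007 b-0.1251 d[9.6 7.4] tilt[-0.  -0.5] t20.58 n,t,z [ 594.4 -133.1   82.3] yaw0.1455 F n,t,z,Mz,Mn,Mt [-10.72 -11.4   12.31  -0.07  -2.13   2.11]
a0.6007 b-0.1251 d[9.6 7.7] tilt[ 0.  -0.2] t20.88 n,t,z [ 594.4 -133.1   82.3] yaw0.1455 F n,t,z,Mz,Mn,Mt [-10.43 -11.11  12.03  -0.02  -2.17   2.11]
0.014282146312094929
```

Run:
```python
from h import *
pause(.5); st("hold")
im=read_camera("wrist"); cv2.imwrite("pics/w5.png",cv2.resize(im[110:310,180:400,::-1],None,fx=3,fy=3,interpolation=2))
```

```text
hold t21.38 n,t,z [ 594.4 -133.1   82.3] yaw0.1455 F n,t,z,Mz,Mn,Mt [-9.730e+00 -1.005e+01  1.148e+01 -1.000e-02 -2.150e+00  2.150e+00]
```

View pics/w5.png

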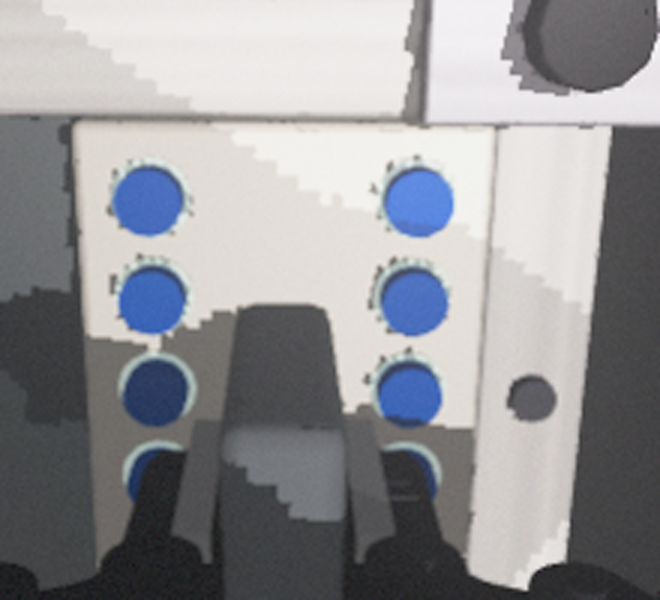

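The rack's end edge (75..495, row 122) lies along the stop with an even hairline seam. Its side (column 495→470) lies along the fence, also with an even seam. Forces are steady, so I'm handing in.

```bash
python3 -c "
from h import *
st(); sign_off()"
```

```text
t21.43 n,t,z [ 594.4 -133.1   82.3] yaw0.1455 F n,t,z,Mz,Mn,Mt [-10.25 -11.16  11.96  -0.09  -2.17   2.17]
the job is handed in; nothing more can be done
```

I gripped the white rack by its fin, slid it along the plate into the corner and squared it there. I handed the job in at 21.4 s with the gripper still holding and pressing it.

- **Forces at hand-in:** about 10 N towards the fence and 11 N towards the end stop. The arm was also pressing down with about 12 N.
- **Squareness:** while it was being pressed in, the yaw moment reached 0.57 N m and the tool leaned about 9 mrad. After correction the moment was −0.1 to 0 N m, the lean was under 0.5 mrad, and the tool was back at its grasp height.
- **Last picture:** even hairline seams along both the fence and the stop. The bottle, jar and tray were never approached; I made no final position check on them.
- **Disagreements:** the tool stopped 3.6 mm short of the position I estimated from the images along the fence. About 2 mm of that fits my having gripped the fin off-centre; the rest is within image error. The tool's final yaw (0.1455 rad) is 6 mrad above my estimate of the fence's yaw. I relied on the contact moment rather than the image for this.

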